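# Sort out three mixed-up bench stations

## Task

The three items on the lab bench stand at the wrong stations: move the beaker to the middle of the stirrer's plate, the capped jar to the middle of the balance's pan, and the rack of four tubes into the aluminium tray, lying along it flat on its floor. Every station is taken at the start, so park something on the free rubber mat on the way. Keep all three items upright throughout, let go of them at the end, and do not disturb the big sample rack, the tip box or the wash bottle.

Things in the scene. Friction and masses are not known exactly. Their poses are not given: they have to be found in the camera images.
- beaker: (All sizes here and below are in mm.) Loose frosted plastic beaker, open at the top: straight round wall of outer diameter 50, height 70, wall 2.5 thick, about 60 g, with a small pouring lip at the rim that stands out 5 towards its +x. Origin: centre of its underside, z up. At the start it stands on the balance pan. Can be gripped across its outside, along its y axis (clear of the lip), at about 42 above its underside.
- tube_rack: Loose narrow frosted plastic block, 100 long (its x axis) by 34 wide (its y axis) by 48 high, holding one row of four capped sample tubes that are fixed in it and stand up out of it; tube tops 76 above the underside, caps 16 in diameter. About 130 g. Origin: centre of its underside, z up. At the start it stands on the stirrer plate. Can be gripped across its 34 width, at about 36 above its underside.
- jar: Loose squat round jar of amber glass with a black screw cap: diameter 52, height 60 (the cap is the top 16), about 140 g. Origin: centre of its underside, z up. At the start it stands in the dock tray. Can be gripped across any diameter at about 40 above its underside.
- balance: Fixed bench balance: white housing 155 by 130 by 40 high with a round steel pan, diameter 100. Origin: on the bench exactly below the pan's centre, z up; the pan's top is 50 above it. The housing reaches from 95 on its -x side (display end, nothing there higher than 43) to 60 on its +x side. The jar belongs on the pan.
- stirrer: Fixed stirrer: grey housing 160 by 124 by 46 high with a square white ceramic plate, 116 by 116. Origin: on the bench exactly below the plate's centre, z up; the plate's top is 54 above it. The housing reaches from 98 on its -x side (control knob there, top at 57) to 62 on its +x side. The beaker belongs on the plate.
- dock: Fixed shallow aluminium tray, outside 142 (its x axis) by 78 (its y axis) by 14 high; inside 130 by 66; floor top 6 above the bench, rim 14 above the bench. Origin: centre of its underside, on the bench, z up. The tube rack belongs in it, with the rack's length along the tray's x axis (either way round).
- mat: Fixed black rubber mat, 130 by 130 by 4 thick, empty at the start: free parking place. Origin: centre of its underside, on the bench; its top is 4 above it.
- sample_rack: Bystander, loose: big frosted rack 85 (x) by 200 (y) by 55 high, full of capped tubes up to 88 high, beyond the stations. Origin: centre of its underside. Leave alone.
- tip_box: Bystander, loose: grey box with white lid, 85 by 120 by 72 high. Origin: centre of its underside. Leave alone.
- wash_bottle: Bystander, loose: white squeeze bottle, diameter 66, with a bent spout, 178 high in all. Origin: centre of its underside. Leave alone.
Mind the look-alikes: they are no part of the job. What is shaped like the balance but blue or pink is not meant.

How it is judged:
At the end, for the whole second after the job is handed in: Beaker on the stirrer plate and jar on the balance pan, each within 15 mm of the centre; tube rack flat on the tray floor along the tray (26 mm, 0.4 rad: as the walls allow); each upright within 0.08 rad, at seat height within 4 mm, at rest (horizontal distance between beaker and stirrer below 0.015 m and z of beaker in the frame of stirrer between 0.05 and 0.058 m and angle between each of beaker, jar, tube_rack's own z axis and vertical below 0.08 rad and linear speed of each of beaker, jar, tube_rack below 0.02 m/s and angular speed of each of beaker, jar, tube_rack below 0.2 rad/s and horizontal distance between jar and balance below 0.015 m and z of jar in the frame of balance between 0.046 and 0.054 m and horizontal distance between tube_rack and dock below 0.026 m and z of tube_rack in the frame of dock between 0.002 and 0.01 m and angle between the x axis of tube_rack and the x axis of dock, either way round below 0.4 rad); the robot touches nothing.
It fails at once if the beaker, jar or tube rack tipped by more than 0.5 rad (angle between any of beaker, tube_rack, jar's own z axis and vertical above 0.5 rad).
It fails at once if the sample rack, tip box or wash bottle moved by more than 20 mm (distance of any of sample_rack, tip_box, wash_bottle from where it was at the start of the episode above 0.02 m).
It also fails if it takes over 136 s, if anything falls off the work surface, if the arm or the gripper's body presses on something with over 40 N, if the wrist force passes 120 N, or if a joint passes its speed limit or range.

## Robot

A 6-joint arm with a two-finger parallel gripper is mounted at the origin on the work surface. World frame = base frame: x ahead of the robot, y to its left, z up, the work surface at z = 0. Lengths are in m, angles in rad, forces in N, time in s.
With the tool pointing down it reaches from about 0.275 to 0.825 m from the base axis. Payload 4.9 kg.
Tool frame: the origin (TCP) lies at the very end of the fingers, on their centre line; the grasp point (between the pads) lies 19 mm behind it (ctrl.grasp_offset is the distance from the TCP to the grasp point, in m); x points along the fingers, y is the direction in which the jaws open and shut, and the axes are right-handed (so a half turn about x gives the same grasp; the last joint's range is limited). The gripper opens to 85 mm and grips with 20 to 120 N. Pads are 22 mm wide; open, the fingers measure 114 mm over their backs; the gripper's body (76 mm by 85 mm) begins 54 mm behind the grasp point. The pads swing forward as they close: fully open they stand 13 mm farther back than shut.
Start: joints at [-1.281, 0.326, -0.193, 1.052, 0, 1.437], TCP at [0.226, -0.501, 0.231] pointing down, gripper open.
Joint ranges: [-2.65, 2.65], [-0.97, 1.79], [-1.3, 1.35], [-1.93, 2.1], [-1.47, 1.37], [-3.14, 3.14]. Speed limits (rad/s): [2.57, 2.57, 3.14, 3.14, 3.14, 3.14].

## Interface

Orientations are given as a unit quaternion [w, x, y, z].
In Python, from cell import ctrl gives the robot as it stands.
- The arm moves only by the shell command python3 -m handwheel 'ROWS' [FORCE]. ROWS is JSON, a list of rows, each a list of 3 entries, a list of its own where there are three numbers: the turn, a rotation vector about the tool's x, y, z in degrees, then the shift along the tool's x, y, z in mm, then the opening in per cent of the stroke, from 0 (shut) to 100 (fully open). A call has 1 to 8 rows; each row is the pose to reach, as a shift and turn from the pose measured when the call began, along the tool's axes at that moment; what a row does not reach only later rows make up. A row lasts 1/8 s, in which the tool goes at most 62.5 mm and 10.7 degrees, less where a joint would pass 70% of its speed; a pose out of reach is approached as far as the arm can. A call with a gripper value outside its range is refused whole. The fingers move at their own pace and stop on an object; FORCE is the grip in N (left out, the last holds). Time passes only in rows, so rows that repeat a pose let the fingers close. It gives the time, the measured TCP pose, the force and the opening at its end, in the units of the state.
- ctrl.get_obs(): the state, without advancing time (a new reading comes with each control period).
- ctrl.camera(name): name is "scene" or "top"; returns the picture (400x640x3 uint8, blue, green, red); there is no depth.
- ctrl.camera_info(name): a dict with "vfov" (degrees; the focal length in pixels is half the picture's height over the tangent of half this angle, whatever the lens; pixels are square), "cx", "cy" (the principal point, pixels), "dist_coeffs" ([k1, k2, p1, p2, k3] as OpenCV has them; the pictures are not rectified), "extrinsics" (4x4, takes a point from world to camera coordinates). Camera axes: x right, y up, looking along -z (the intrinsics and any distortion apply to the point x, -y, -z); pixel columns grow to the right and rows downward; lengths in m; the calibration is good to about 2 mm. A picture is of the moment at which its call begins. camera_info takes no time and is no camera call.
- ctrl.finish_job(): hands the job in, once; it reports no verdict.
The state is a dict: "time": time; "joint_positions": joint angles; "qd": joint speeds; "joint_efforts": joint torques, N m; "tcp_pos": TCP position; "orientation": TCP orientation; "force": force on the tool from outside, world axes, zero at the start; "torque": the same for the moment, N m; "finger_gap": finger opening in m.
Only numpy, scipy, OpenCV 4.12 (cv2) and the standard library are available. Lean on these libraries where they do the work, as an engineer would, in place of code of your own. Each camera call takes 0.05 s, during which the arm holds its last target.

## Working session

There is one attempt and no reset: what is moved stays moved. The work goes in short steps, Python scripts to look and compute and a shell command to move; the robot and the scene stay as the last step left them, time stands still between calls to the robot, and variables do not carry over. Pictures are saved under pics/ and viewed, and the job is handed in when it is done.

```bash
ls; mkdir -p pics
python3 - <<'E'
from cell import ctrl
import cv2
o=ctrl.get_obs(); print(o)
for n in("scene","top"):
    cv2.imwrite(f"pics/{n}0.png",ctrl.camera(n)); i=ctrl.camera_info(n); print(n,i)
E
```

```text
pics
{'time': 0.0, 'joint_positions': array([-1.28120610e+00,  3.26974485e-01, -1.93564967e-01,  1.05197814e+00,
       -9.25169635e-06,  1.43659425e+00]), 'qd': array([-0.00078959, -0.00040517,  0.00099402,  0.00026281,  0.00108196,
        0.00098452]), 'joint_efforts': array([ 5.44085051e-04, -4.43394113e+01,  2.62444317e+01,  1.54530862e-02,
        2.21129926e-05,  2.74077465e-06]), 'tcp_pos': array([ 0.22601525, -0.50079577,  0.23049233]), 'orientation': array([-0.14810795, -0.6912408 , -0.14932088,  0.69134179]), 'force': array([ 0.16479729, -0.89056644, -0.56947425]), 'torque': array([-0.02495271,  0.02294116, -0.00914699]), 'finger_gap': 0.08566329430495484}
scene {'vfov': 50.174776157385175, 'cx': 313.05117194284134, 'cy': 203.90983411058912, 'dist_coeffs': array([-0.02581902,  0.        ,  0.        ,  0.        ,  0.        ]), 'extrinsics': array([[-0.42840481,  0.90345832, -0.01524406,  0.31765861],
       [-0.7030418 , -0.32267775,  0.6337281 ,  0.31706262],
       [ 0.567628  ,  0.28220938,  0.77340566, -1.79548503],
       [ 0.        ,  0.        ,  0.        ,  1.        ]])}
top {'vfov': 57.43212873193093, 'cx': 320.541368597711, 'cy': 198.54632134361992, 'dist_coeffs': array([0.00817846, 0.        , 0.        , 0.        , 0.        ]), 'extrinsics': array([[ 0.0228212 , -0.99971768,  0.00661448, -0.11162561],
       [ 0.99843748,  0.02312854,  0.05086912, -0.5545049 ],
       [-0.05100774,  0.00544325,  0.99868342, -1.17334256],
       [ 0.        ,  0.        ,  0.        ,  1.        ]])}
```

View pics/scene0.png

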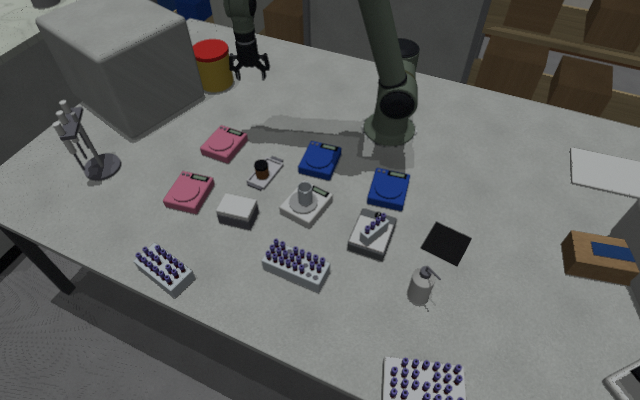

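View pics/top0.png

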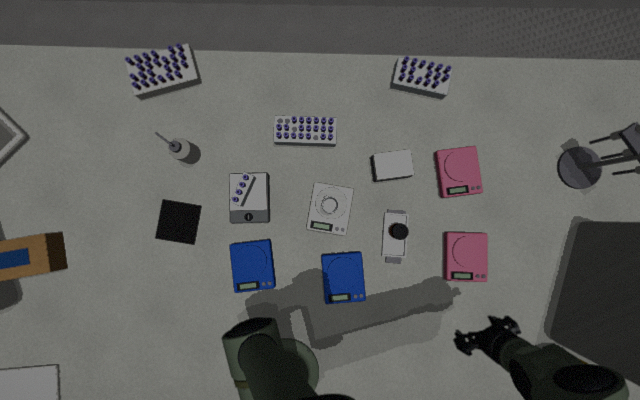

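The scene picture shows the white balance with the beaker at about (305,200), the grey stirrer with the tube rack at (373,232), the tray with the jar at (264,173) and the mat at (446,243).

Things in the top view that could be taken for each target:
- **Balance:** white (330,207). The look-alikes are blue (252,266), blue (343,277), pink (459,171) and pink (466,257). I choose the white one, which carries the beaker.
- **Tube rack:** one row of four tubes at (242,188). The big racks at (305,130), (162,70) and (422,76) are not meant.
- **Jar:** amber with a black cap at (398,231). The dark mat at (178,221) is the only other dark patch.

Next I check these in close crops.

```bash
cat > h.py <<'E'
import numpy as np,cv2
from cell import ctrl
def cam(n):
    i=ctrl.camera_info(n); f=200/np.tan(np.radians(i["vfov"]/2))
    K=np.array([[f,0,i["cx"]],[0,f,i["cy"]],[0,0,1]]); E=np.array(i["extrinsics"])
    D=np.diag([1,-1,-1.])
    return K,np.array(i["dist_coeffs"]),D@E[:3,:3],D@E[:3,3]
def ray(n,p):
    K,d,R,t=cam(n)
    u=cv2.undistortPoints(np.array(p,float).reshape(-1,1,2),K,d).reshape(-1,2)
    v=np.c_[u,np.ones(len(u))]@R
    return -R.T@t,v
def cast(n,p,z):
    c,v=ray(n,p); return c+v*((z-c[2])/v[:,2])[:,None]
def proj(n,P):
    K,d,R,t=cam(n)
    return cv2.projectPoints(np.array(P,float).reshape(-1,1,3),cv2.Rodrigues(R)[0],t,K,d)[0].reshape(-1,2)
def rect(n,mask,z,x0=0,y0=0):
    pass
E
python3 - <<'E'
import cv2
im=cv2.imread('pics/top0.png')
cv2.imwrite('pics/crop_top.png',cv2.resize(im[140:275,145:425],None,fx=2.85,fy=2.85,interpolation=cv2.INTER_CUBIC))
im=cv2.imread('pics/scene0.png')
cv2.imwrite('pics/crop_scene.png',cv2.resize(im[140:275,230:490],None,fx=3,fy=3,interpolation=cv2.INTER_CUBIC))
E
```

```text
(no output)
```

View pics/crop_top.png

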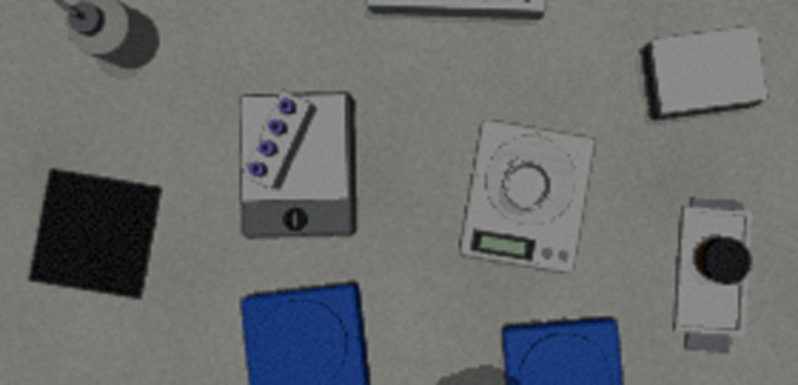

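View pics/crop_scene.png

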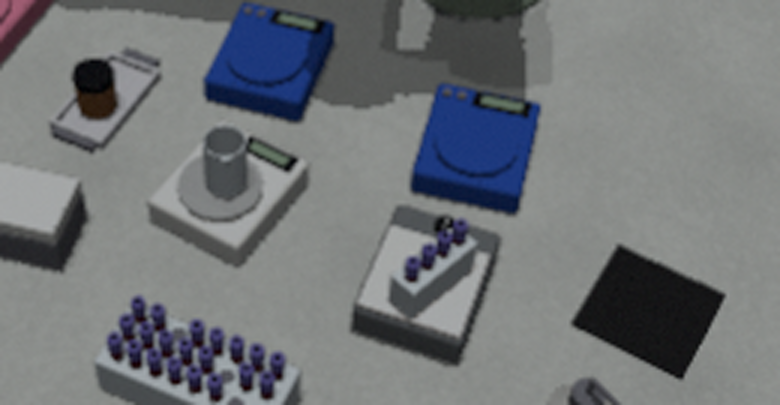

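Run:
```python
import cv2,numpy as np
im=cv2.imread('pics/top0.png')
a=cv2.resize(im[178:238,300:360],None,fx=6.5,fy=6.5,interpolation=cv2.INTER_CUBIC)
s=cv2.imread('pics/scene0.png')
b=cv2.resize(s[170:230,275:335],None,fx=6.5,fy=6.5,interpolation=cv2.INTER_CUBIC)
c=np.hstack([a,b]); cv2.imwrite('pics/bk.png',cv2.convertScaleAbs(c,alpha=1.4))
a=cv2.resize(im[165:225,220:280],None,fx=6.5,fy=6.5,interpolation=cv2.INTER_CUBIC)
b=cv2.resize(im[204:264,365:425],None,fx=6.5,fy=6.5,interpolation=cv2.INTER_CUBIC)
c=np.hstack([a,b]); cv2.imwrite('pics/rk.png',cv2.convertScaleAbs(c,alpha=1.3))
```

```text
(no output)
```

View pics/bk.png

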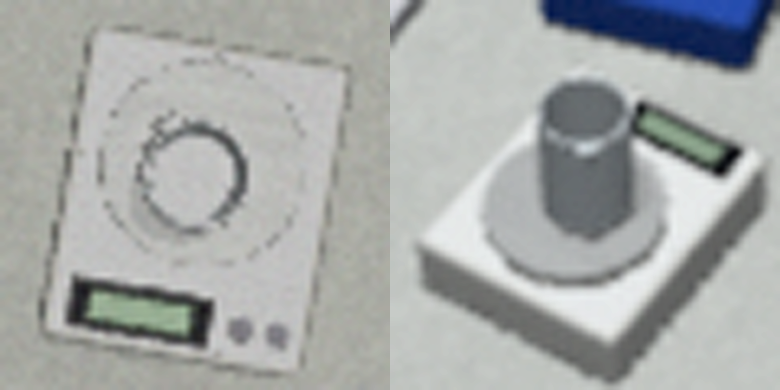

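View pics/rk.png

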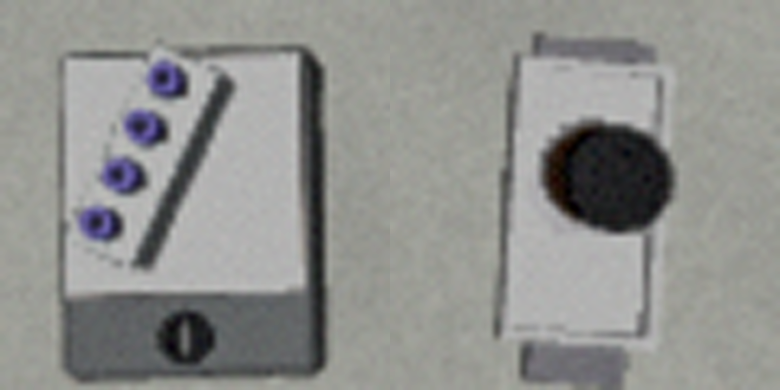

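```bash
cat > m.py <<'E'
from h import *
np.set_printoptions(precision=4,suppress=True)
im=cv2.imread('pics/top0.png'); hsv=cv2.cvtColor(im,cv2.COLOR_BGR2HSV); g=cv2.cvtColor(im,cv2.COLOR_BGR2GRAY)
def comps(mask,box,amin=6):
    x0,y0,x1,y1=box; m=np.zeros_like(g); m[y0:y1,x0:x1]=mask[y0:y1,x0:x1].astype(np.uint8)*255
    cs,_=cv2.findContours(m,cv2.RETR_EXTERNAL,cv2.CHAIN_APPROX_NONE)
    return [c for c in cs if cv2.contourArea(c)>=amin]
def quad(c): return cv2.boxPoints(cv2.minAreaRect(c))
def rep(name,c,z):
    q=cast('top',quad(c),z)[:,:2]; s=[np.linalg.norm(q[i]-q[(i+1)%4])*1000 for i in range(2)]
    e=q[1]-q[0] if s[0]>s[1] else q[2]-q[1]
    print(name,'ctr',q.mean(0),'sides',np.array(s),'long-axis yaw',np.degrees(np.arctan2(e[1],e[0]))%180)
    return q
E
python3 - <<'E'
from m import *
print([g[221,178],g[232,398],g[215,340],g[205,250],g[250,393],g[100,300],hsv[187,242]])
for c in comps(g<35,(140,190,215,255),100): rep('mat',c,.004)
for c in comps(g<40,(380,205,420,250),60):
    (cx,cy),r=cv2.minEnclosingCircle(c); print('cap',cx,cy,r); rep('jar',c,.066)
cc=[]
for c in comps((hsv[...,0]>108)&(hsv[...,0]<140)&(hsv[...,1]>70),(225,165,275,215),4):
    M=cv2.minEnclosingCircle(c); cc.append(M[0]); print('tube',M,cast('top',[M[0]],.13)[0])
P=cast('top',cc,.13); print('rack ctr',P.mean(0), np.linalg.norm(P[0]-P[-1]),'yaw',np.degrees(np.arctan2(*(P[0]-P[-1])[1::-1])))
for t in (150,160,170,180):
  for n,b,z in(('bal',(300,178,360,240),.04),('plate',(222,165,275,215),.054),('dock',(370,204,420,264),.014)):
    for c in comps(g>t,b,300): print(t,end=' '); rep(n,c,z)
E
```

```text
[np.uint8(16), np.uint8(27), np.uint8(133), np.uint8(137), np.uint8(138), np.uint8(119), array([120,  30,  94], dtype=uint8)]
mat ctr [0.4716 0.3641] sides [125.9877 126.869 ] long-axis yaw 81.28943044835329
cap 398.0 231.0 9.486932754516602
jar ctr [ 0.4599 -0.3418] sides [50.6989 52.3171] long-axis yaw 46.05951066670812
tube ((234.5, 199.0), 2.6926822662353516) [0.5439 0.1539 0.13  ]
tube ((238.5, 191.0), 2.6926822662353516) [0.5676 0.143  0.13  ]
tube ((241.5, 184.0), 2.6926822662353516) [0.5884 0.1349 0.13  ]
tube ((245.0, 177.0), 2.2361679077148438) [0.6093 0.1253 0.13  ]
rack ctr [0.5773 0.1393 0.13  ] 0.07140625913032855 yaw 156.43418479285427
```

Run:
```python
from m import *
b=cv2.bilateralFilter(im,5,40,3); b=cv2.cvtColor(b,cv2.COLOR_BGR2GRAY)
for t in (122,126,130):
  m=cv2.morphologyEx((b>t).astype(np.uint8),cv2.MORPH_OPEN,np.ones((3,3)))>0
  for n,bx,z in(('bal',(300,178,360,240),.04),('plate',(222,165,275,215),.054),('dock',(370,204,420,264),.014)):
    for c in comps(m,bx,300): print(t,end=' '); rep(n,c,z)
# beaker: dark ring pixels
for c in comps(g<105,(316,190,346,220),1): print('ring',c.reshape(-1,2).tolist())
```

```text
122 bal ctr [ 0.5356 -0.13  ] sides [129.2759 126.3936] long-axis yaw 171.93186386124515
122 plate ctr [0.5735 0.1299] sides [113.2239 113.4854] long-axis yaw 1.7397556651265802
122 dock ctr [ 0.4456 -0.3386] sides [139.0811  67.3058] long-axis yaw 177.08469105214033
126 bal ctr [ 0.5353 -0.13  ] sides [128.7495 125.342 ] long-axis yaw 171.93055517524098
126 plate ctr [0.5719 0.1298] sides [113.2085 110.3179] long-axis yaw 91.36521190632747
126 dock ctr [ 0.4456 -0.3386] sides [139.0811  67.3058] long-axis yaw 177.08469105214033
130 bal ctr [ 0.535  -0.1302] sides [127.6542 124.0072] long-axis yaw 171.60819742455752
130 plate ctr [0.5719 0.1298] sides [113.2085 110.3179] long-axis yaw 91.36521190632747
130 dock ctr [ 0.4486 -0.3387] sides [131.8354  67.3039] long-axis yaw 177.08511826336954
ring [[322, 208], [323, 209], [323, 210], [324, 211], [325, 212], [326, 212], [327, 213], [328, 213], [329, 213], [330, 213], [329, 213], [328, 213], [327, 213], [326, 212], [325, 211], [324, 210], [323, 209]]
ring [[324, 196], [323, 197], [324, 198], [323, 199], [322, 200], [322, 201], [322, 202], [321, 203], [321, 204], [321, 205], [322, 206], [321, 205], [321, 204], [321, 203], [322, 202], [322, 201], [323, 200], [324, 200], [325, 200], [326, 199], [327, 198], [328, 198], [329, 198], [330, 198], [331, 198], [332, 198], [333, 199], [334, 200], [335, 201], [336, 202], [336, 203], [336, 204], [336, 205], [336, 206], [335, 207], [335, 208], [334, 209], [333, 210], [333, 211], [334, 212], [333, 211], [334, 210], [335, 210], [336, 209], [336, 208], [337, 207], [337, 206], [337, 205], [337, 204], [337, 203], [337, 202], [336, 201], [336, 200], [335, 199], [334, 198], [333, 198], [332, 198], [331, 197], [330, 197], [329, 197], [328, 196], [328, 197], [327, 198], [326, 198], [325, 198], [324, 197]]
```

Run:
```python
from m import *
pan=cast('top',[[330.7,202.3]],.05)[0]; bk=cast('top',[[329,205]],.12)[0]
q=np.array([[515,55],[675,65],[655,345],[497,338]],float); q=np.c_[365+(q[:,0]-390)/6.5-.5,204+q[:,1]/6.5-.5]
d=cast('top',q,.014); print('pan',pan,'bk',bk,'dock',d.mean(0),d[:,:2].tolist())
lip=cast('top',[[324.0,197.2]],.12)[0]; print('lip yaw',np.degrees(np.arctan2(*(lip-bk)[1::-1])),np.linalg.norm(lip-bk))
P={'pan':pan,'bktop':bk,'dock':d.mean(0),'jar':[.4599,-.3418,.066],'rack':[.5773,.1393,.102],'plate':[.5725,.1299,.054],'mat':[.4716,.3641,.004]}
s=cv2.imread('pics/scene0.png'); 
x0,y0,k=230,130,3
v=cv2.resize(s[y0:y0+140,x0:x0+250],None,fx=k,fy=k,interpolation=cv2.INTER_CUBIC)
for n,p in P.items():
    u=proj('scene',p)[0]; print(n,u); cv2.drawMarker(v,tuple(np.int32((u-[x0,y0]+.5)*k)),(0,255,0),0,8,1)
for a in np.linspace(0,2*np.pi,24,endpoint=False):
    for c,r in((pan,.05),(bk,.025),(np.array(P['jar']),.026)):
        u=proj('scene',c+r*np.array([np.cos(a),np.sin(a),0]))[0]; cv2.circle(v,tuple(np.int32((u-[x0,y0]+.5)*k)),1,(0,0,255),-1)
cv2.imwrite('pics/chk.png',v)
```

```text
pan [ 0.544 -0.131  0.05 ] bk [ 0.533  -0.1238  0.12  ] dock [ 0.4464 -0.3415  0.014 ] [[0.518038302870782, -0.30528077847169044], [0.5148839680918845, -0.38542189922496645], [0.3755546148017345, -0.37689018288987847], [0.3772312627535416, -0.2982597207375987]]
lip yaw 33.918493503132815 0.0274627313028587
pan [303.1321 201.448 ]
bktop [305.814  186.5445]
dock [265.2245 171.8353]
jar [261.928  164.4942]
rack [374.6242 225.7733]
plate [370.9957 232.4702]
mat [446.2313 242.6926]
```

View pics/chk.png

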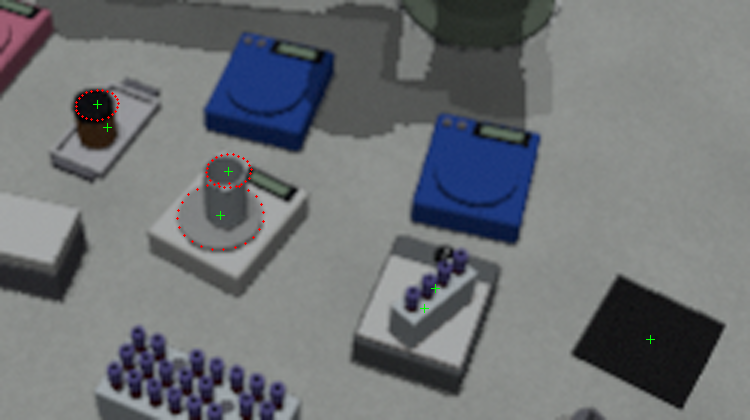

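The two views agree. The rings cast from the top view land on the pan, the beaker rim and the jar cap in the scene view at (303,201), (306,187) and (262,164). My order of moves is jar to mat, rack to tray, beaker to stirrer, then jar to balance.

```bash
cat > go.py <<'E'
import sys; from h import *
from scipy.spatial.transform import Rotation as Ro
def go(x,y,z,yaw=None,show=True):
    o=ctrl.get_obs(); q=o['orientation']; R=Ro.from_quat([q[1],q[2],q[3],q[0]]); M=R.as_matrix()
    cy=np.degrees(np.arctan2(M[1,1],M[0,1]))
    if yaw is None: yaw=cy
    c=[]
    for k in(0,180):
        a=np.radians(yaw+k); X=np.array([0,0,-1.]);Y=np.array([np.cos(a),np.sin(a),0])
        T=np.c_[X,Y,np.cross(X,Y)]; c.append(np.degrees((R.inv()*Ro.from_matrix(T)).as_rotvec()))
    c.sort(key=np.linalg.norm)
    s=M.T@(np.array([x,y,z])-o['tcp_pos'])*1000
    print('t',round(o['time'],2),'tcp',o['tcp_pos'].round(4),'jawyaw',cy.round(1),'gap',round(o['finger_gap']*1000,1),'F',o['force'].round(1),'j1,j6',o['joint_positions'][[0,5]].round(2))
    print('turn',c[0].round(1),'alt',c[1].round(1),'shift',s.round(1),'rows>=',max(np.linalg.norm(s)/62.5,np.linalg.norm(c[0])/10.7).round(1))
if __name__=='__main__': go(*map(float,sys.argv[1:]))
E
python3 go.py .46 -.342 .15 ; python3 go.py .46 -.342 .15 90;python3 go.py .46 -.342 .15 60
```

```text
t 0.1 tcp [ 0.226  -0.5008  0.2306] jawyaw -65.7 gap 85.5 F [-0.7 -1.   0.5] j1,j6 [-1.28  1.44]
turn [-0.  -0.   0.1] alt [1.8e+02 1.0e-01 0.0e+00] shift [  80.7  -48.4 -278.6] rows>= 4.7
t 0.1 tcp [ 0.226  -0.5008  0.2306] jawyaw -65.7 gap 85.5 F [-0.7 -1.   0.5] j1,j6 [-1.28  1.44]
turn [24.3  0.   0.1] alt [-1.557e+02 -1.000e-01  0.000e+00] shift [  80.7  -48.4 -278.6] rows>= 4.7
t 0.1 tcp [ 0.226  -0.5008  0.2306] jawyaw -65.7 gap 85.5 F [-0.7 -1.   0.5] j1,j6 [-1.28  1.44]
turn [54.3  0.   0.1] alt [-1.257e+02 -1.000e-01  0.000e+00] shift [  80.7  -48.4 -278.6] rows>= 5.1
```

```bash
python3 -m handwheel '[[[-9,0,0],[10,-6,-35],100],[[-18,0,0],[20,-12,-70],100],[[-27,0,0],[30,-18,-105],100],[[-36,0,0],[40,-24,-140],100],[[-45,0,0],[50,-30,-175],100],[[-54,0,0],[60,-36,-210],100],[[-63,0,0],[70,-42,-245],100],[[-65.7,0,0],[80.7,-48.4,-278.6],100]]' 40; python3 go.py .46 -.342 .027 0
```

```text
time: 1.1
tcp_pos: [0.4608, -0.3411, 0.1493]
orientation: [0.5, 0.5, 0.501, -0.499]
force: [0.1, -0.3, 0.5]
finger_gap: 0.0853
t 1.1 tcp [ 0.4608 -0.3411  0.1493] jawyaw 0.1 gap 85.3 F [ 0.1 -0.3  0.5] j1,j6 [-0.77  0.8 ]
turn [ 0.1 -0.1  0.1] alt [-1.799e+02 -1.000e-01 -2.000e-01] shift [122.3  -0.7   1.2] rows>= 2.0
```

```bash
python3 -m handwheel '[[[0,0,0],[40,-0.7,1.2],100],[[0,0,0],[80,-0.7,1.2],100],[[0,0,0],[110,-0.7,1.2],100],[[0,0,0],[122.3,-0.7,1.2],100],[[0,0,0],[122.3,-0.7,1.2],100]]' 40; python3 go.py .46 -.342 .027 0
python3 - <<'E'
from h import *
cv2.imwrite('pics/s1.png',cv2.resize(ctrl.camera('scene')[120:220,210:360],None,fx=5,fy=5,interpolation=cv2.INTER_CUBIC))
E
```

```text
time: 1.72
tcp_pos: [0.4595, -0.3417, 0.0265]
orientation: [0.499, 0.5, 0.502, -0.499]
force: [-0.2, 0.0, 0.4]
finger_gap: 0.0857
t 1.73 tcp [ 0.4595 -0.3417  0.0265] jawyaw 0.1 gap 85.7 F [-0.2  0.   0.4] j1,j6 [-0.77  0.8 ]
turn [ 0.1 -0.2  0.1] alt [-179.9   -0.2   -0.3] shift [-0.5  0.5  0.3] rows>= 0.0
```

View pics/s1.png

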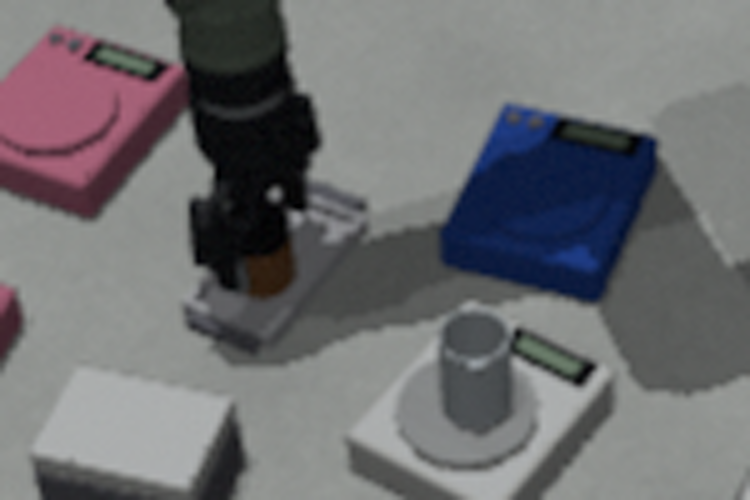

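The fingers straddle the amber jar at crop (270,270) and stand clear of the tray rim. I close on it now.

```bash
python3 -m handwheel '[[[0,0,0],[0,0,0],40],[[0,0,0],[0,0,0],40],[[0,0,0],[0,0,0],40],[[0,0,0],[0,0,0],40],[[0,0,0],[0,0,0],40],[[0,0,0],[0,0,0],40]]' 40; python3 go.py .46 -.342 .2 0
```

```text
time: 2.52
tcp_pos: [0.4607, -0.3431, 0.0289]
orientation: [0.501, 0.5, 0.5, -0.499]
force: [-1.7, 0.8, 6.3]
finger_gap: 0.0511
t 2.52 tcp [ 0.4607 -0.3431  0.0289] jawyaw 0.1 gap 51.1 F [-1.7  0.8  6.3] j1,j6 [-0.77  0.8 ]
turn [ 0.1  0.  -0. ] alt [-1.799e+02  1.000e-01  0.000e+00] shift [-171.1   -0.6   -1.1] rows>= 2.7
```

```bash
python3 -m handwheel '[[[0,0,0],[-10,0,0],40],[[0,0,0],[-30,0,0],40],[[0,0,0],[-60,0,0],40],[[0,0,0],[-100,0,0],40],[[0,0,0],[-140,0,0],40],[[0,0,0],[-171,0,-1],40],[[0,0,0],[-171,0,-1],40]]'; python3 go.py .472 .364 .2 0
python3 - <<'E'
from h import *
cv2.imwrite('pics/s2.png',cv2.resize(ctrl.camera('scene')[80:200,210:360],None,fx=5,fy=5,interpolation=cv2.INTER_CUBIC))
E
```

```text
time: 3.4
tcp_pos: [0.462, -0.3433, 0.203]
orientation: [0.503, 0.5, 0.498, -0.499]
force: [0.1, 0.2, -1.7]
finger_gap: 0.0508
t 3.4 tcp [ 0.462  -0.3433  0.203 ] jawyaw 0.1 gap 50.8 F [ 0.1  0.2 -1.7] j1,j6 [-0.77  0.8 ]
turn [ 0.1  0.2 -0.3] alt [-179.9    0.4    0.4] shift [ 2.000e-01  1.130e+01 -7.072e+02] rows>= 11.3
```

View pics/s2.png

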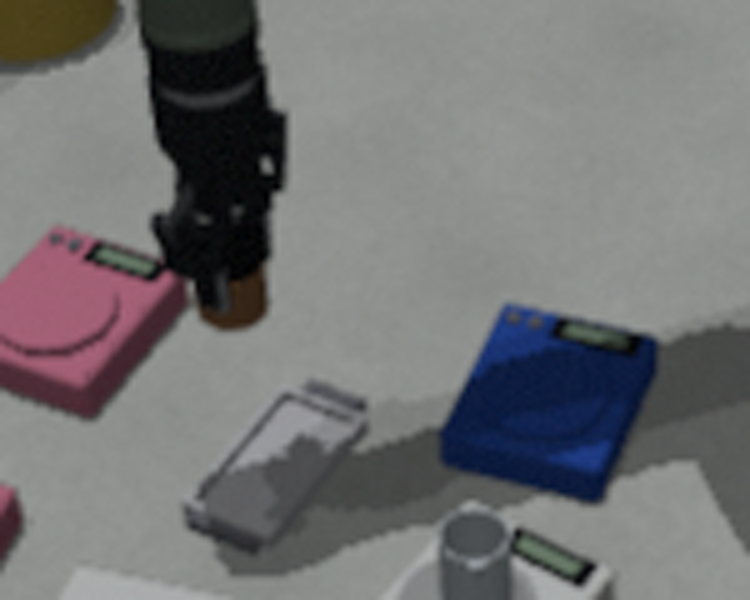

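The jar is held upright at crop (233,300) and the tray is empty. I carry the jar over to the mat.

```bash
python3 -m handwheel '[[[0,0,0],[0,1,-20],40],[[0,0,0],[0,1,-60],40],[[0,0,0],[0,2,-110],40],[[0,0,0],[0,3,-160],40],[[0,0,0],[0,4,-210],40],[[0,0,0],[0,4,-260],40],[[0,0,0],[0,5,-310],40],[[0,0,0],[0,6,-360],40]]'; python3 -m handwheel '[[[0,0,0],[0,1,-50],40],[[0,0,0],[0,1,-100],40],[[0,0,0],[0,2,-150],40],[[0,0,0],[0,3,-200],40],[[0,0,0],[0,4,-250],40],[[0,0,0],[0,5,-300],40],[[0,0,0],[0,5,-330],40],[[0,0,0],[0,5,-345],40]]'; python3 go.py .472 .364 .0275 0
```

```text
time: 4.45
tcp_pos: [0.4645, 0.0201, 0.1989]
orientation: [0.501, 0.499, 0.5, -0.5]
force: [1.7, -0.7, -1.6]
finger_gap: 0.0511
time: 5.45
tcp_pos: [0.4666, 0.3665, 0.1969]
orientation: [0.501, 0.497, 0.501, -0.5]
force: [0.4, -0.3, -1.5]
finger_gap: 0.0506
t 5.45 tcp [0.4666 0.3665 0.1969] jawyaw 0.3 gap 50.6 F [ 0.4 -0.3 -1.5] j1,j6 [0.54 2.11]
turn [0.3 0.1 0.2] alt [-179.7   -0.3    0.2] shift [169.4   5.9   2.1] rows>= 2.7
```

```bash
python3 -m handwheel '[[[0,0,0],[40,5,2],40],[[0,0,0],[85,5,2],40],[[0,0,0],[125,5,2],40],[[0,0,0],[150,5,2],40],[[0,0,0],[160,5,2],40],[[0,0,0],[166,5,2],40],[[0,0,0],[166,5,2],40]]'; python3 go.py .472 .364 .0275 0
```

```text
time: 6.32
tcp_pos: [0.4714, 0.3641, 0.0314]
orientation: [0.501, 0.498, 0.501, -0.5]
force: [0.8, 0.2, -1.1]
finger_gap: 0.0506
t 6.33 tcp [0.4714 0.3641 0.0314] jawyaw 0.3 gap 50.6 F [ 0.8  0.2 -1.1] j1,j6 [0.53 2.1 ]
turn [0.3 0.1 0.1] alt [-179.7   -0.2    0.2] shift [3.9 0.6 0.1] rows>= 0.1
```

```bash
python3 -m handwheel '[[[0,0,0],[3,0,0],40],[[0,0,0],[5,0,0],40],[[0,0,0],[5,0,0],40]]'; python3 go.py .472 .364 .0275 0
```

```text
time: 6.7
tcp_pos: [0.4718, 0.3644, 0.0269]
orientation: [0.501, 0.498, 0.501, -0.5]
force: [-0.0, -0.7, 0.7]
finger_gap: 0.0513
t 6.7 tcp [0.4718 0.3644 0.0269] jawyaw 0.3 gap 51.3 F [-0.  -0.7  0.7] j1,j6 [0.53 2.1 ]
turn [0.3 0.1 0.1] alt [-1.797e+02 -1.000e-01  1.000e-01] shift [-0.6  0.2  0.4] rows>= 0.0
```

```bash
python3 -m handwheel '[[[0,0,0],[0,0,0],70],[[0,0,0],[0,0,0],100],[[0,0,0],[0,0,0],100],[[0,0,0],[0,0,0],100],[[0,0,0],[-30,0,0],100],[[0,0,0],[-80,0,0],100],[[0,0,0],[-130,0,0],100],[[0,0,0],[-175,0,0],100]]'; python3 go.py .5773 .1393 .20 66.4
python3 - <<'E'
from h import *
cv2.imwrite('pics/s3.png',cv2.resize(ctrl.camera('scene')[160:300,340:500],None,fx=4,fy=4,interpolation=cv2.INTER_CUBIC))
E
```

```text
time: 7.7
tcp_pos: [0.4721, 0.3647, 0.2039]
orientation: [0.501, 0.498, 0.501, -0.499]
force: [0.1, 0.8, -0.3]
finger_gap: 0.0856
t 7.7 tcp [0.4721 0.3647 0.2039] jawyaw 0.3 gap 85.6 F [ 0.1  0.8 -0.3] j1,j6 [0.53 2.1 ]
turn [-66.1   0.    0.1] alt [ 1.139e+02  1.000e-01 -0.000e+00] shift [  4.1 104.1 225.9] rows>= 6.2
```

View pics/s3.png

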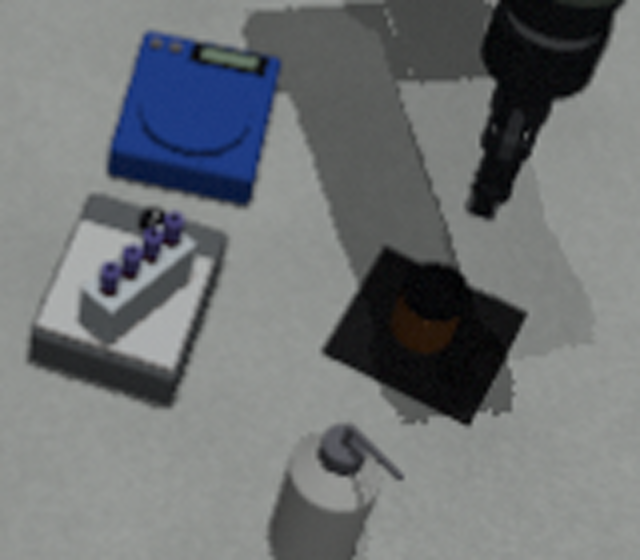

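The jar stands upright on the mat at crop (428,300). The rack is next.

```bash
python3 -m handwheel '[[[-9,0,0],[0,14,30],100],[[-18,0,0],[1,28,60],100],[[-27,0,0],[2,42,95],100],[[-36,0,0],[2,57,130],100],[[-45,0,0],[3,71,165],100],[[-54,0,0],[3,86,195],100],[[-63,0,0],[4,100,218],100],[[-66.1,0,0],[4,104,226],100]]'; python3 go.py .5773 .1393 .072 66.4
```

```text
time: 8.75
tcp_pos: [0.5805, 0.1392, 0.2058]
orientation: [0.694, 0.146, 0.69, -0.143]
force: [1.1, -0.1, -0.3]
finger_gap: 0.0855
t 8.75 tcp [0.5805 0.1392 0.2058] jawyaw 66.4 gap 85.5 F [ 1.1 -0.1 -0.3] j1,j6 [0.11 0.52]
turn [-0.   0.3 -0.3] alt [180.   -0.5  -0.4] shift [133.8  -1.9  -3.7] rows>= 2.1
```

```bash
python3 -m handwheel '[[[0,0.3,-0.3],[30,-2,-3.7],100],[[0,0.3,-0.3],[60,-2,-3.7],100],[[0,0.3,-0.3],[95,-2,-3.7],100],[[0,0.3,-0.3],[120,-2,-3.7],100],[[0,0.3,-0.3],[131,-2,-3.7],100],[[0,0.3,-0.3],[131,-2,-3.7],100]]'; python3 go.py .5773 .1393 .073 66.4
python3 - <<'E'
from h import *
a=ctrl.camera('scene')[150:270,320:440];b=ctrl.camera('top')[150:240,210:330]
cv2.imwrite('pics/s4.png',cv2.resize(np.vstack([a,b]),None,fx=2.8,fy=2.8,interpolation=cv2.INTER_CUBIC))
E
```

```text
time: 9.5
tcp_pos: [0.5768, 0.1392, 0.0743]
orientation: [0.692, 0.145, 0.693, -0.145]
force: [-0.2, -0.3, 0.5]
finger_gap: 0.0854
t 9.5 tcp [0.5768 0.1392 0.0743] jawyaw 66.4 gap 85.4 F [-0.2 -0.3  0.5] j1,j6 [0.11 0.52]
turn [-0.  -0.1  0. ] alt [1.8e+02 0.0e+00 1.0e-01] shift [1.3 0.3 0.4] rows>= 0.0
```

View pics/s4.png

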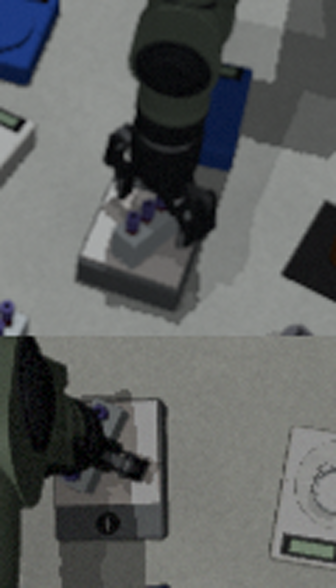

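The fingers straddle the rack across its width, around scene crop (145,225) and between the outer caps in the top crop. I close and lift.

```bash
python3 -m handwheel '[[[0,0,0],[0,0,0],60],[[0,0,0],[0,0,0],20],[[0,0,0],[0,0,0],20],[[0,0,0],[0,0,0],20],[[0,0,0],[0,0,0],20],[[0,0,0],[0,0,0],20],[[0,0,0],[0,0,0],20]]' 50; python3 go.py .5773 .1393 .073 66.4; python3 -m handwheel '[[[0,0,0],[-5,0,0],20],[[0,0,0],[-15,0,0],20],[[0,0,0],[-40,0,0],20],[[0,0,0],[-80,0,0],20],[[0,0,0],[-120,0,0],20],[[0,0,0],[-150,0,0],20],[[0,0,0],[-160,0,0],20],[[0,0,0],[-160,0,0],20]]'; python3 go.py .446 -.3415 .235 86.7
```

```text
time: 10.48
tcp_pos: [0.5786, 0.1394, 0.0764]
orientation: [0.693, 0.145, 0.691, -0.144]
force: [-0.0, -0.5, 6.5]
finger_gap: 0.0333
t 10.47 tcp [0.5786 0.1394 0.0764] jawyaw 66.4 gap 33.3 F [-0.  -0.5  6.5] j1,j6 [0.11 0.52]
turn [-0.   0.1 -0.1] alt [ 1.8e+02 -1.0e-01 -2.0e-01] shift [ 3.4 -0.6 -1.1] rows>= 0.1
time: 11.48
tcp_pos: [0.5781, 0.1393, 0.2365]
orientation: [0.693, 0.145, 0.691, -0.144]
force: [0.4, 0.2, -2.0]
finger_gap: 0.0331
t 11.47 tcp [0.5781 0.1393 0.2365] jawyaw 66.4 gap 33.1 F [ 0.4  0.2 -2. ] j1,j6 [0.11 0.52]
turn [-20.3   0.2  -0.1] alt [ 1.597e+02 -1.000e-01 -2.000e-01] shift [   0.8 -493.5   71.5] rows>= 8.0
```

```bash
python3 -m handwheel '[[[-2,0,0],[0,-25,4],20],[[-5,0,0],[0,-70,10],20],[[-8,0,0],[0,-120,17],20],[[-11,0,0],[0,-170,25],20],[[-13,0,0],[0,-220,32],20],[[-15,0,0],[0,-270,39],20],[[-17,0,0],[0,-310,45],20],[[-18,0,0],[0,-340,49],20]]'; python3 go.py .446 -.3415 .235 86.7
```

```text
time: 12.48
tcp_pos: [0.4853, -0.193, 0.234]
orientation: [0.706, 0.036, 0.706, -0.034]
force: [0.2, -0.4, -0.9]
finger_gap: 0.0331
t 12.47 tcp [ 0.4853 -0.193   0.234 ] jawyaw 84.3 gap 33.1 F [ 0.2 -0.4 -0.9] j1,j6 [-0.52 -0.42]
turn [-2.4  0.  -0.1] alt [177.6  -0.2  -0. ] shift [  -1.3 -151.6  -24.4] rows>= 2.5
```

```bash
python3 -m handwheel '[[[-1,0,0],[0,-40,-6],20],[[-2,0,0],[0,-90,-14],20],[[-2.4,0,0],[0,-130,-20],20],[[-2.4,0,0],[0,-150,-24],20],[[-2.4,0,0],[0,-151.6,-24.4],20],[[-2.4,0,0],[0,-151.6,-24.4],20]]'
python3 - <<'E'
from h import *
a=ctrl.camera('scene')[90:210,200:340];b=ctrl.camera('top')[190:310,350:490]
cv2.imwrite('pics/s5.png',cv2.resize(np.hstack([a,b]),None,fx=2.85,fy=2.85,interpolation=cv2.INTER_CUBIC))
E
python3 go.py .446 -.3415 .0284 86.7
```

```text
time: 13.22
tcp_pos: [0.446, -0.3402, 0.2331]
orientation: [0.707, 0.021, 0.707, -0.018]
force: [-0.7, -0.3, -1.7]
finger_gap: 0.0333
t 13.32 tcp [ 0.4464 -0.3401  0.2336] jawyaw 86.8 gap 33.5 F [-0.3 -0.3 -1.9] j1,j6 [-0.78 -0.73]
turn [ 0.1 -0.  -0.2] alt [-179.9    0.3   -0. ] shift [ 2.051e+02 -2.000e+00 -2.000e-01] rows>= 3.3
```

View pics/s5.png

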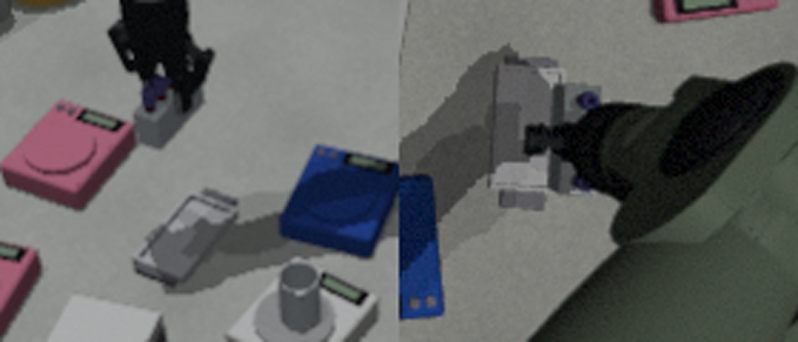

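The rack hangs upright and parallel to the tray, with its end caps at top crop (588,100) and (583,183). I check where it sits along its length before lowering.

Run:
```python
from h import *
b=ctrl.camera('top'); hsv=cv2.cvtColor(b,cv2.COLOR_BGR2HSV)
m=((hsv[...,0]>108)&(hsv[...,0]<140)&(hsv[...,1]>70)).astype(np.uint8); m[:,:395]=0;m[:,440:]=0;m[:210]=0;m[275:]=0
n,l,s,c=cv2.connectedComponentsWithStats(m)
for i in range(1,n): print(s[i],c[i],cast('top',[c[i]],.287)[0])
```

```text
[413 223   7   6  35] [416.17142857 225.31428571] [ 0.48155936 -0.3378845   0.287     ]
[427 227   1   1   1] [427. 227.] [ 0.47797958 -0.36499527  0.287     ]
[421 228   1   1   1] [421. 228.] [ 0.4751423  -0.35001589  0.287     ]
[427 229   1   1   1] [427. 229.] [ 0.47299577 -0.36503309  0.287     ]
[418 230   4   2   4] [419.5  230.25] [ 0.4694515  -0.34631476  0.287     ]
[423 230   2   3   3] [423.33333333 231.        ] [ 0.46780419 -0.35590906  0.287     ]
[415 233   2   1   2] [415.5 233. ] [ 0.4623771  -0.33638198  0.287     ]
[421 233   2   2   2] [421.5 233.5] [ 0.46147712 -0.35137997  0.287     ]
[396 234   1   1   1] [396. 234.] [ 0.45877454 -0.28770375  0.287     ]
[405 234   2   1   2] [405.5 234. ] [ 0.45931716 -0.31142931  0.287     ]
[412 234   1   1   1] [412. 234.] [ 0.45968901 -0.32766329  0.287     ]
[416 235   2   2   2] [416.5 235.5] [ 0.45621651 -0.33893599  0.287     ]
[398 236   1   1   1] [398. 236.] [ 0.45391645 -0.29275651  0.287     ]
[403 236   1   1   1] [403. 236.] [ 0.45420174 -0.30524007  0.287     ]
[405 237   1   1   1] [405. 237.] [ 0.4518307  -
[... 1394 characters left out ...]
0826   0.287     ]
[423 251   1   1   1] [423. 251.] [ 0.41813695 -0.35547318  0.287     ]
[426 251   1   1   1] [426. 251.] [ 0.41830798 -0.36294757  0.287     ]
[417 253   1   1   1] [417. 253.] [ 0.41284684 -0.34056756  0.287     ]
[419 252   1   1   1] [419. 252.] [ 0.41543448 -0.34552819  0.287     ]
[428 253   2   3   3] [428.33333333 254.        ] [ 0.41101872 -0.36881343  0.287     ]
[425 254   2   2   3] [425.66666667 254.66666667] [ 0.40921827 -0.36218473  0.287     ]
[431 255   1   1   1] [431. 255.] [ 0.40869808 -0.3754708   0.287     ]
[422 256   2   1   2] [422.5 256. ] [ 0.40574213 -0.35432529  0.287     ]
[426 258   1   1   1] [426. 258.] [ 0.40099972 -0.36307542  0.287     ]
```

```bash
python3 -m handwheel '[[[0,0,0],[40,-2,0],20],[[0,0,0],[85,-2,0],20],[[0,0,0],[130,-2,0],20],[[0,0,0],[165,-2,0],20],[[0,0,0],[185,-2,0],20],[[0,0,0],[195,-2,0],20],[[0,0,0],[200,-2,0],20],[[0,0,0],[200,-2,0],20]]'; python3 go.py .446 -.3415 .0284 86.7;  python3 - <<'E'
from h import *
a=ctrl.camera('scene')[110:210,200:340]
cv2.imwrite('pics/s6.png',cv2.resize(a,None,fx=5,fy=5,interpolation=cv2.INTER_CUBIC))
E
```

```text
time: 14.38
tcp_pos: [0.4468, -0.3418, 0.0342]
orientation: [0.707, 0.02, 0.707, -0.019]
force: [0.2, 0.4, -1.7]
finger_gap: 0.0332
t 14.38 tcp [ 0.4468 -0.3418  0.0342] jawyaw 86.9 gap 33.2 F [ 0.2  0.4 -1.7] j1,j6 [-0.79 -0.73]
turn [ 0.2  0.  -0.1] alt [-1.798e+02  2.000e-01  1.000e-01] shift [ 5.8  0.2 -0.8] rows>= 0.1
```

View pics/s6.png

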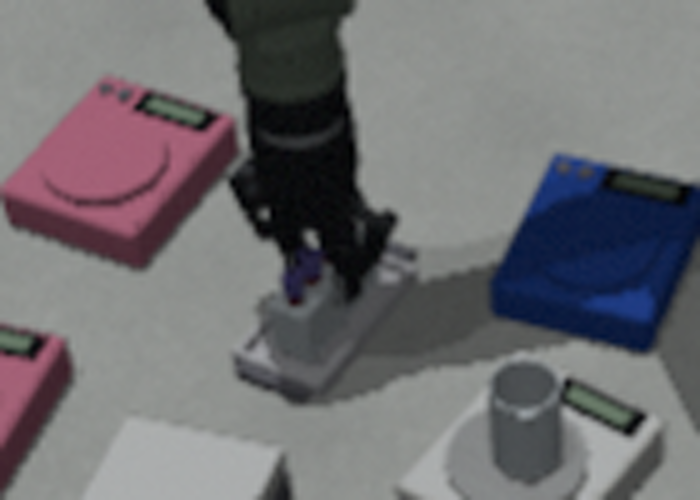

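The rack is inside the walls at crop (300,320), just above the tray floor. I lower it the rest of the way.

```bash
python3 -m handwheel '[[[0,0,0],[3,0,0],20],[[0,0,0],[5,0,0],20],[[0,0,0],[7,0,0],20],[[0,0,0],[7,0,0],20]]'; python3 go.py .446 -.3415 .0284 86.7
```

```text
time: 14.92
tcp_pos: [0.447, -0.3422, 0.0284]
orientation: [0.707, 0.02, 0.706, -0.019]
force: [-2.2, 1.6, 7.6]
finger_gap: 0.033
t 14.93 tcp [ 0.447  -0.3422  0.0284] jawyaw 86.9 gap 33.0 F [-2.2  1.6  7.6] j1,j6 [-0.79 -0.73]
turn [ 0.2  0.1 -0.1] alt [-1.798e+02  1.000e-01  1.000e-01] shift [-0.   0.6 -1. ] rows>= 0.0
```

Contact at the expected height. I release, rise and look.

```bash
python3 -m handwheel '[[[0,0,0],[0,0,0],50],[[0,0,0],[0,0,0],85],[[0,0,0],[0,0,0],85],[[0,0,0],[0,0,0],85],[[0,0,0],[-30,0,0],85],[[0,0,0],[-80,0,0],100],[[0,0,0],[-140,0,0],100],[[0,0,0],[-200,0,0],100]]'; python3 go.py .533 -.1238 .2 123.9;  python3 - <<'E'
from h import *
a=ctrl.camera('scene')[110:210,200:340];b=ctrl.camera('top')[190:290,350:490]
cv2.imwrite('pics/s7.png',cv2.resize(np.vstack([a,b]),None,fx=3,fy=3,interpolation=cv2.INTER_CUBIC))
E
```

```text
time: 15.92
tcp_pos: [0.4465, -0.3421, 0.2301]
orientation: [0.707, 0.02, 0.706, -0.019]
force: [0.1, 0.1, 0.3]
finger_gap: 0.0853
t 15.93 tcp [ 0.4465 -0.3421  0.2301] jawyaw 86.9 gap 85.3 F [0.1 0.1 0.3] j1,j6 [-0.79 -0.73]
turn [-37.    0.1  -0.1] alt [ 1.43e+02 -1.00e-01 -1.00e-01] shift [ 30.5 222.7  74.4] rows>= 3.8
```

View pics/s7.png

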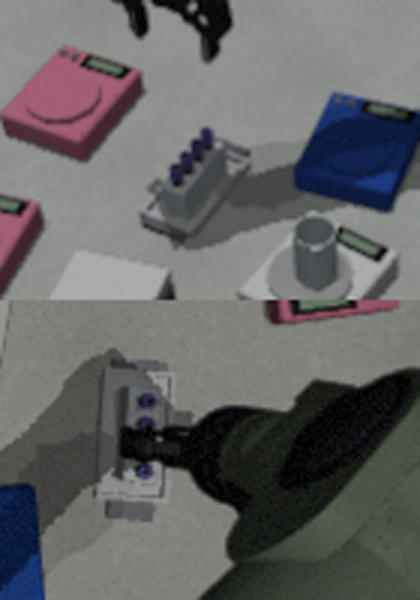

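The rack stands flat in the tray, with caps at scene crop (190,155) and top crop (147,435). The beaker is next, gripped across its y axis, clear of the lip at yaw 34°.

```bash
python3 -m handwheel '[[[-6,0,0],[0,40,13],100],[[-15,0,0],[0,90,30],100],[[-24,0,0],[5,140,46],100],[[-32,0,0],[15,185,62],100],[[-37,0,0],[25,215,72],100],[[-37,0,0],[30,222.7,74.4],100],[[-37,0,0],[30,222.7,74.4],100]]'; python3 go.py .533 -.1238 .0745 123.9;  python3 - <<'E'
from h import *
a=ctrl.camera('scene')[120:220,240:380];b=ctrl.camera('top')[150:250,280:420]
cv2.imwrite('pics/s8.png',cv2.resize(np.vstack([a,b]),None,fx=3,fy=3,interpolation=cv2.INTER_CUBIC))
E
```

```text
time: 16.9
tcp_pos: [0.536, -0.1271, 0.2043]
orientation: [0.679, -0.209, 0.674, 0.202]
force: [-0.6, -0.5, -0.3]
finger_gap: 0.0858
t 16.9 tcp [ 0.536  -0.1271  0.2043] jawyaw 123.8 gap 85.8 F [-0.6 -0.5 -0.3] j1,j6 [-0.36 -0.96]
turn [-0.1  0.2  0.6] alt [179.9   1.   -0.3] shift [129.7   5.9  -1.1] rows>= 2.1
```

View pics/s8.png

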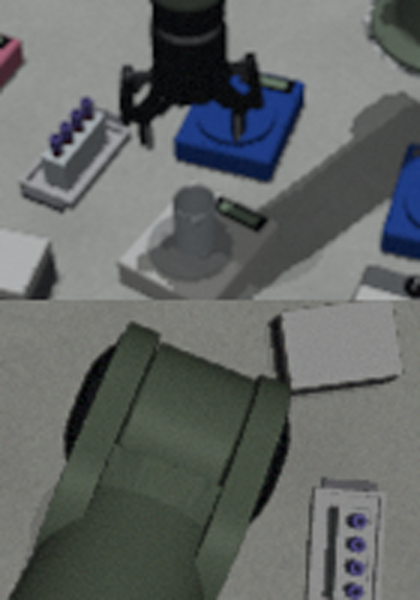

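```bash
python3 -m handwheel '[[[0,0.2,0.6],[20,5,-1],100],[[0,0.2,0.6],[50,5.5,-1],100],[[0,0.2,0.6],[85,5.9,-1],100],[[0,0.2,0.6],[115,5.9,-1],100],[[0,0.2,0.6],[129,5.9,-1],100],[[0,0.2,0.6],[129,5.9,-1],100]]'; python3 go.py .533 -.1238 .0745 123.9;  python3 - <<'E'
from h import *
a=ctrl.camera('scene')[130:230,240:380]
cv2.imwrite('pics/s9.png',cv2.resize(a,None,fx=5,fy=5,interpolation=cv2.INTER_CUBIC))
E
```

```text
time: 17.75
tcp_pos: [0.5324, -0.125, 0.0748]
orientation: [0.676, -0.205, 0.677, 0.205]
force: [-0.3, -0.5, -0.1]
finger_gap: 0.0854
t 17.75 tcp [ 0.5324 -0.125   0.0748] jawyaw 123.7 gap 85.4 F [-0.3 -0.5 -0.1] j1,j6 [-0.37 -0.95]
turn [-0.2 -0.1 -0. ] alt [ 1.798e+02 -0.000e+00  1.000e-01] shift [0.3 0.7 1.2] rows>= 0.0
```

View pics/s9.png

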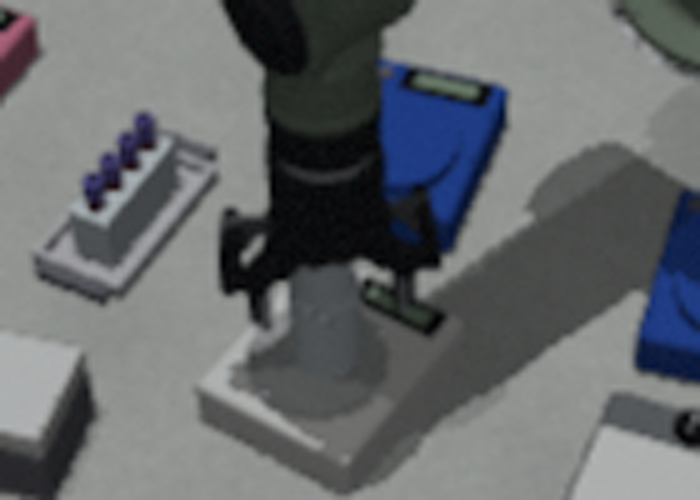

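The fingers stand either side of the beaker at crop (325,320), so I close gently.

```bash
python3 -m handwheel '[[[0,0,0],[0,0.7,1.2],80],[[0,0,0],[0,0.7,1.2],50],[[0,0,0],[0,0.7,1.2],40],[[0,0,0],[0,0.7,1.2],40],[[0,0,0],[0,0.7,1.2],40],[[0,0,0],[0,0.7,1.2],40]]' 25; python3 go.py .5735 .1299 .2 123.9
```

```text
time: 18.55
tcp_pos: [0.5349, -0.1243, 0.0772]
orientation: [0.678, -0.206, 0.676, 0.204]
force: [-0.8, -0.9, 5.8]
finger_gap: 0.0501
t 18.55 tcp [ 0.5349 -0.1243  0.0772] jawyaw 123.7 gap 50.1 F [-0.8 -0.9  5.8] j1,j6 [-0.36 -0.95]
turn [-0.2  0.1  0.2] alt [ 1.798e+02  3.000e-01 -1.000e-01] shift [-123.2  189.5  173.4] rows>= 4.6
```

```bash
python3 -m handwheel '[[[0,0,0],[-5,0,0],40],[[0,0,0],[-20,0,0],40],[[0,0,0],[-50,0,0],40],[[0,0,0],[-85,0,0],40],[[0,0,0],[-115,0,0],40],[[0,0,0],[-125,0,0],40],[[0,0,0],[-125,0,0],40]]'; python3 go.py .5735 .1299 .2 123.9;  python3 - <<'E'
from h import *
a=ctrl.camera('scene')[110:210,240:380]
cv2.imwrite('pics/s10.png',cv2.resize(a,None,fx=5,fy=5,interpolation=cv2.INTER_CUBIC))
E
```

```text
time: 19.42
tcp_pos: [0.5347, -0.1241, 0.2027]
orientation: [0.678, -0.206, 0.675, 0.204]
force: [-0.5, -0.2, -0.1]
finger_gap: 0.05
t 19.43 tcp [ 0.5347 -0.1241  0.2027] jawyaw 123.7 gap 50.0 F [-0.5 -0.2 -0.1] j1,j6 [-0.36 -0.95]
turn [-0.2  0.1  0.3] alt [179.8   0.4  -0.2] shift [  2.2 189.7 173.3] rows>= 4.1
```

View pics/s10.png

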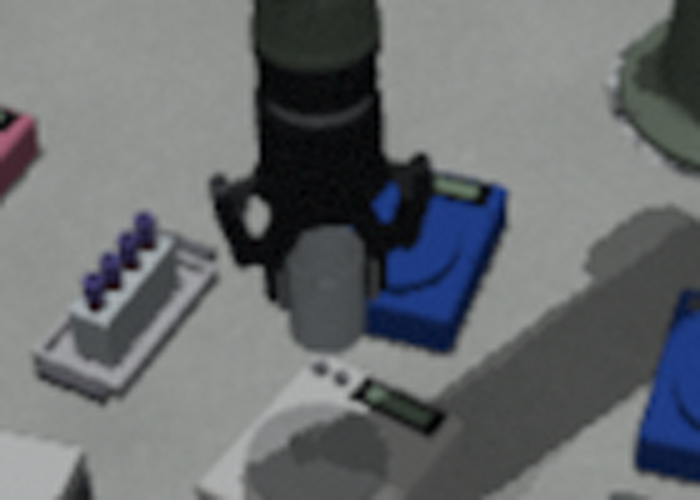

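The beaker is lifted upright at crop (327,290). I carry it to the stirrer.

```bash
python3 -m handwheel '[[[0,0,0],[0,15,14],40],[[0,0,0],[0,45,41],40],[[0,0,0],[0,80,73],40],[[0,0,0],[1,115,105],40],[[0,0,0],[1,150,137],40],[[0,0,0],[2,178,163],40],[[0,0,0.2],[2,189.7,173.3],40],[[0,0,0.2],[2,189.7,173.3],40]]'; python3 go.py .5735 .1299 .0812 123.9
```

```text
time: 20.48
tcp_pos: [0.5722, 0.131, 0.1984]
orientation: [0.676, -0.206, 0.677, 0.206]
force: [-0.0, -0.1, -1.0]
finger_gap: 0.0501
t 20.48 tcp [0.5722 0.131  0.1984] jawyaw 123.8 gap 50.1 F [-0.  -0.1 -1. ] j1,j6 [ 0.1  -0.49]
turn [-0.1 -0.  -0.1] alt [ 1.799e+02 -1.000e-01  0.000e+00] shift [117.2  -1.8   0.5] rows>= 1.9
```

```bash
python3 -m handwheel '[[[0,0,0],[30,-1.8,0.5],40],[[0,0,0],[65,-1.8,0.5],40],[[0,0,0],[95,-1.8,0.5],40],[[0,0,0],[108,-1.8,0.5],40],[[0,0,0],[112,-1.8,0.5],40],[[0,0,0],[112,-1.8,0.5],40]]'; python3 go.py .5735 .1299 .0812 123.9; python3 -m handwheel '[[[0,0,0],[2,0,0],40],[[0,0,0],[4,0,0],40],[[0,0,0],[6,0,0],40],[[0,0,0],[6,0,0],40]]';python3 go.py .5735 .1299 .0812 123.9
```

```text
time: 21.22
tcp_pos: [0.5742, 0.1296, 0.0871]
orientation: [0.677, -0.205, 0.676, 0.206]
force: [0.6, -1.2, -0.3]
finger_gap: 0.0504
t 21.23 tcp [0.5742 0.1296 0.0871] jawyaw 123.8 gap 50.4 F [ 0.6 -1.2 -0.3] j1,j6 [ 0.1  -0.49]
turn [-0.1  0.  -0. ] alt [179.9  -0.   -0. ] shift [ 5.9  0.6 -0.4] rows>= 0.1
time: 21.72
tcp_pos: [0.5743, 0.1296, 0.0813]
orientation: [0.677, -0.206, 0.676, 0.206]
force: [-0.4, 0.1, 1.0]
finger_gap: 0.0501
t 21.73 tcp [0.5743 0.1296 0.0813] jawyaw 123.8 gap 50.1 F [-0.4  0.1  1. ] j1,j6 [ 0.1  -0.49]
turn [-0.1  0.  -0. ] alt [ 1.799e+02 -0.000e+00 -1.000e-01] shift [ 0.1  0.7 -0.5] rows>= 0.0
```

```bash
python3 -m handwheel '[[[0,0,0],[1,0,0],40],[[0,0,0],[2,0,0],40],[[0,0,0],[2,0,0],40]]'
python3 - <<'E'
from h import *
cv2.imwrite('pics/s11.png',cv2.resize(ctrl.camera('scene')[150:270,310:450],None,fx=5,fy=5,interpolation=cv2.INTER_CUBIC))
E
```

```text
time: 22.1
tcp_pos: [0.5744, 0.1297, 0.0812]
orientation: [0.677, -0.206, 0.676, 0.206]
force: [-5.2, -1.1, 13.7]
finger_gap: 0.0499
```

View pics/s11.png

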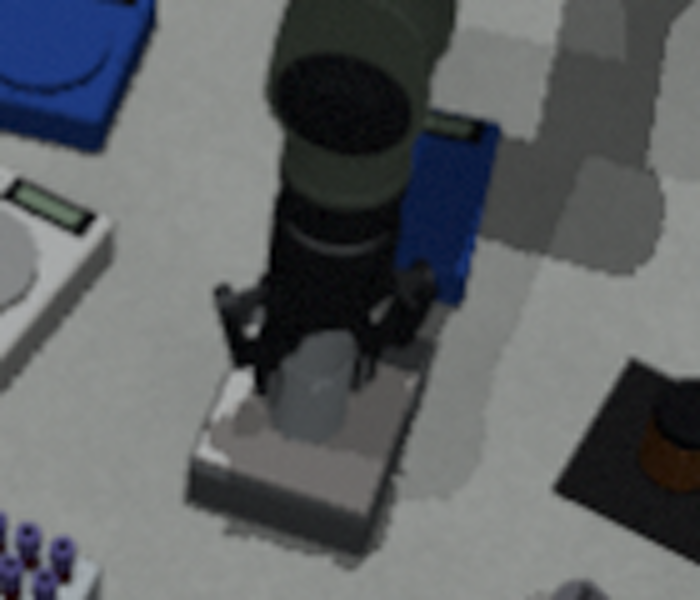

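The 13.7 N reading shows firm contact, and the beaker sits on the plate at crop (315,390). I let go and rise.

```bash
python3 -m handwheel '[[[0,0,0],[-1.5,0,0],60],[[0,0,0],[-1.5,0,0],100],[[0,0,0],[-1.5,0,0],100],[[0,0,0],[-1.5,0,0],100],[[0,0,0],[-30,0,0],100],[[0,0,0],[-75,0,0],100],[[0,0,0],[-110,0,0],100],[[0,0,0],[-125,0,0],100]]'; python3 go.py .4716 .3645 .2 0
```

```text
time: 23.15
tcp_pos: [0.5753, 0.1298, 0.2082]
orientation: [0.678, -0.206, 0.675, 0.206]
force: [-0.4, 0.6, -1.3]
finger_gap: 0.0858
t 23.15 tcp [0.5753 0.1298 0.2082] jawyaw 123.8 gap 85.8 F [-0.4  0.6 -1.3] j1,j6 [ 0.1  -0.49]
turn [-56.2   0.2   0.2] alt [123.8   0.3  -0.2] shift [  7.9 252.7  44.5] rows>= 5.2
```

```bash
python3 go.py .4716 .3645 .2
python3 - <<'E'
from h import *
a=ctrl.camera('scene')
cv2.imwrite('pics/s12.png',cv2.resize(a[150:280,310:490],None,fx=4,fy=4,interpolation=cv2.INTER_CUBIC))
print(proj('scene',[[.4716,.3645,.064],[.4716,.3645,.004],[.5735,.1299,.124]]))
E
```

```text
t 23.15 tcp [0.5753 0.1298 0.2082] jawyaw 123.8 gap 85.8 F [-0.4  0.6 -1.3] j1,j6 [ 0.1  -0.49]
turn [0.  0.2 0.1] alt [-180.    -0.2    0.4] shift [  7.9 252.7  44.5] rows>= 4.1
[[450.55487466 232.26471605]
 [446.34953522 242.73415311]
 [372.89138744 219.70188062]]
```

View pics/s12.png

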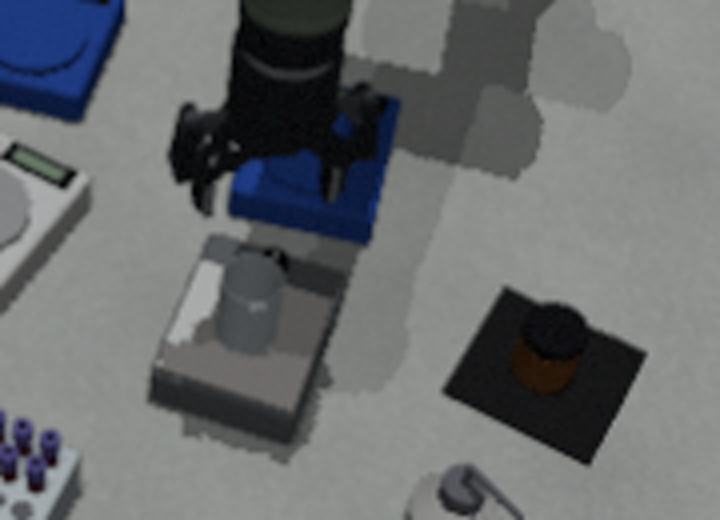

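The beaker stands on the plate with its rim at crop (252,275), against (252,279) expected. The jar cap at (556,328) matches the expected (562,329). Now I fetch the jar, keeping the jaw yaw.

```bash
python3 -m handwheel '[[[0,0,0],[0,30,5],100],[[0,0,0],[0,75,13],100],[[0,0,0],[0,125,22],100],[[0,0,0],[3,175,31],100],[[0,0,0],[5,220,39],100],[[0,0,0],[7,245,43],100],[[0,0.2,0.1],[8,252.7,44.5],100],[[0,0.2,0.1],[8,252.7,44.5],100]]'; python3 go.py .4716 .3645 .0285
```

```text
time: 24.2
tcp_pos: [0.4717, 0.364, 0.1996]
orientation: [0.677, -0.206, 0.676, 0.205]
force: [0.3, -0.1, -0.0]
finger_gap: 0.0854
t 24.2 tcp [0.4717 0.364  0.1996] jawyaw 123.8 gap 85.4 F [ 0.3 -0.1 -0. ] j1,j6 [ 0.53 -0.06]
turn [-0.  -0.   0.1] alt [1.8e+02 1.0e-01 0.0e+00] shift [171.1   0.6   0.2] rows>= 2.7
```

```bash
python3 -m handwheel '[[[0,0,0],[35,0.6,0],100],[[0,0,0],[75,0.6,0],100],[[0,0,0],[115,0.6,0],100],[[0,0,0],[150,0.6,0],100],[[0,0,0],[168,0.6,0],100],[[0,0,0],[171,0.6,0],100],[[0,0,0],[171,0.6,0],100]]'; python3 go.py .4716 .3645 .0285
python3 - <<'E'
from h import *
cv2.imwrite('pics/s13.png',cv2.resize(ctrl.camera('scene')[170:290,380:520],None,fx=4,fy=4,interpolation=cv2.INTER_CUBIC))
E
```

```text
time: 25.08
tcp_pos: [0.4724, 0.3645, 0.0296]
orientation: [0.677, -0.206, 0.676, 0.205]
force: [0.8, -0.6, -0.4]
finger_gap: 0.0854
t 25.07 tcp [0.4724 0.3645 0.0296] jawyaw 123.8 gap 85.4 F [ 0.8 -0.6 -0.4] j1,j6 [ 0.53 -0.06]
turn [0.  0.1 0.1] alt [-1.8e+02 -1.0e-01  1.0e-01] shift [ 1.1  0.4 -0.7] rows>= 0.0
```

View pics/s13.png

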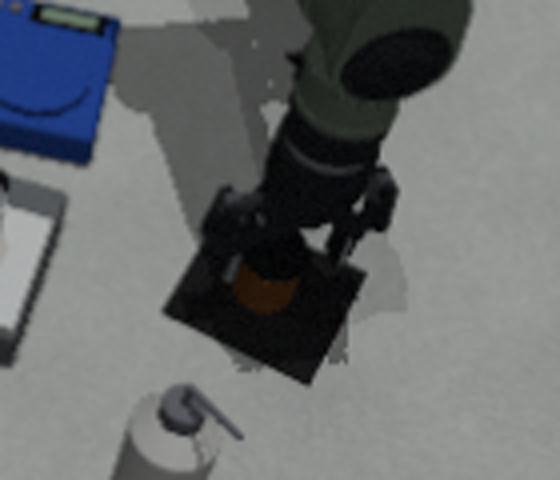

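The jar is between the fingers at crop (267,280), so I close and lift.

```bash
python3 -m handwheel '[[[0,0,0],[0,0,0],60],[[0,0,0],[0,0,0],40],[[0,0,0],[0,0,0],40],[[0,0,0],[0,0,0],40],[[0,0,0],[0,0,0],40],[[0,0,0],[0,0,0],40]]' 40; python3 -m handwheel '[[[0,0,0],[-5,0,0],40],[[0,0,0],[-25,0,0],40],[[0,0,0],[-60,0,0],40],[[0,0,0],[-100,0,0],40],[[0,0,0],[-140,0,0],40],[[0,0,0],[-165,0,0],40],[[0,0,0],[-172,0,0],40],[[0,0,0],[-172,0,0],40]]'; python3 go.py .544 -.131 .205
```

```text
time: 25.88
tcp_pos: [0.4736, 0.365, 0.0313]
orientation: [0.678, -0.206, 0.675, 0.205]
force: [-0.1, -0.9, 5.4]
finger_gap: 0.0511
time: 26.88
tcp_pos: [0.4725, 0.3649, 0.203]
orientation: [0.678, -0.206, 0.675, 0.205]
force: [-0.7, -0.1, -1.9]
finger_gap: 0.0504
t 26.88 tcp [0.4725 0.3649 0.203 ] jawyaw 123.8 gap 50.4 F [-0.7 -0.1 -1.9] j1,j6 [ 0.53 -0.06]
turn [0.  0.2 0.1] alt [-180.    -0.2    0.4] shift [  -2.  -451.7 -216.6] rows>= 8.0
```

Before the transfer, the pan is empty and in view from above, so I measure its centre again.

Run:
```python
from h import *
t=ctrl.camera('top'); cv2.imwrite('pics/top3.png',t)
a=cv2.resize(t[170:240,295:365],None,fx=6,fy=6,interpolation=cv2.INTER_CUBIC)
s=ctrl.camera('scene'); b=cv2.resize(s[165:235,265:335],None,fx=6,fy=6,interpolation=cv2.INTER_CUBIC)
c=(.544,-.131,.05)
for n,v,o in(('top',a,(295,170)),('scene',b,(265,165))):
    for k in np.linspace(0,2*np.pi,36,endpoint=False):
        u=proj(n,[c[0]+.05*np.cos(k),c[1]+.05*np.sin(k),.05])[0]; cv2.circle(v,tuple(np.int32((u-o+.5)*6)),1,(0,0,255),-1)
cv2.imwrite('pics/pan.png',cv2.convertScaleAbs(np.hstack([a,b])[:,:800],alpha=1.3))
```

```text
(no output)
```

View pics/pan.png

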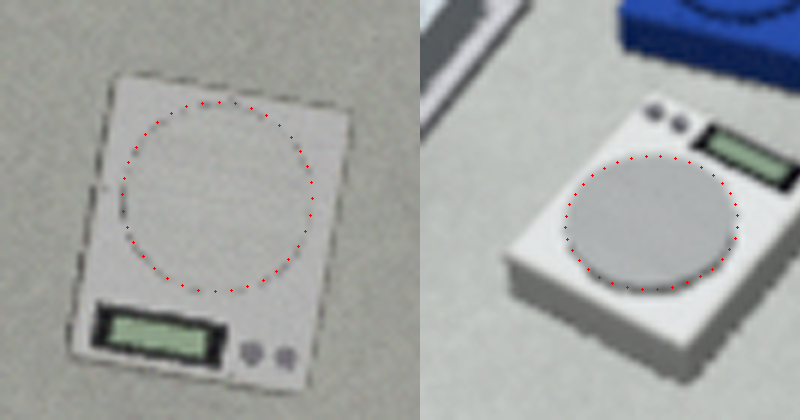

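The predicted pan circle lies on the pan edge in both views, with its centre at crop (217,197) and (652,222). So the pan centre is (0.544, -0.131), and I carry the jar there.

```bash
python3 -m handwheel '[[[0,0,0],[-1,-25,-12],40],[[0,0,0],[-1,-70,-34],40],[[0,0,0],[-1,-115,-55],40],[[0,0,0],[-2,-160,-77],40],[[0,0,0],[-2,-205,-98],40],[[0,0,0],[-2,-250,-120],40],[[0,0,0],[-2,-285,-137],40],[[0,0,0],[-2,-310,-149],40]]'; python3 go.py .544 -.131 .205
```

```text
time: 27.98
tcp_pos: [0.52, 0.0222, 0.2027]
orientation: [0.677, -0.205, 0.677, 0.205]
force: [0.0, 0.7, -1.1]
finger_gap: 0.0509
t 27.98 tcp [0.52   0.0222 0.2027] jawyaw 123.7 gap 50.9 F [ 0.   0.7 -1.1] j1,j6 [-0.1  -0.69]
turn [-0. -0.  0.] alt [180.   0.   0.] shift [  -2.2 -140.8  -65.1] rows>= 2.5
```

```bash
python3 -m handwheel '[[[0,0,0],[0,-35,-17],40],[[0,0,0],[0,-80,-38],40],[[0,0,0],[0,-115,-55],40],[[0,0,0],[0,-132,-64],40],[[0,0,0],[0,-138,-66],40],[[0,0,0],[0,-138,-66],40]]'; python3 go.py .544 -.131 .0773
```

```text
time: 28.72
tcp_pos: [0.5415, -0.1284, 0.2023]
orientation: [0.676, -0.205, 0.677, 0.206]
force: [0.2, -0.5, -0.5]
finger_gap: 0.0505
t 28.73 tcp [ 0.5415 -0.1284  0.2023] jawyaw 123.8 gap 50.5 F [ 0.2 -0.5 -0.5] j1,j6 [-0.37 -0.95]
turn [ 0. -0. -0.] alt [-1.8e+02  1.0e-01 -0.0e+00] shift [125.   -3.7   0.7] rows>= 2.0
```

```bash
python3 -m handwheel '[[[0,0,0],[30,-3.7,0.7],40],[[0,0,0],[65,-3.7,0.7],40],[[0,0,0],[95,-3.7,0.7],40],[[0,0,0],[112,-3.7,0.7],40],[[0,0,0],[118,-3.7,0.7],40],[[0,0,0],[119,-3.7,0.7],40],[[0,0,0],[119,-3.7,0.7],40]]'; python3 go.py .544 -.131 .0773; python3 -m handwheel '[[[0,0,0],[2,0,0],40],[[0,0,0],[4,0,0],40],[[0,0,0],[6,0,0],40],[[0,0,0],[7,0,0],40],[[0,0,0],[7,0,0],40]]'; python3 go.py .544 -.131 .0773
```

```text
time: 29.6
tcp_pos: [0.5447, -0.1309, 0.0842]
orientation: [0.677, -0.206, 0.676, 0.205]
force: [-0.1, -0.5, -1.8]
finger_gap: 0.0508
t 29.6 tcp [ 0.5447 -0.1309  0.0842] jawyaw 123.8 gap 50.8 F [-0.1 -0.5 -1.8] j1,j6 [-0.37 -0.96]
turn [0. 0. 0.] alt [-1.8e+02 -0.0e+00  1.0e-01] shift [ 6.9  0.3 -0.6] rows>= 0.1
time: 30.22
tcp_pos: [0.5445, -0.1309, 0.0774]
orientation: [0.677, -0.205, 0.676, 0.205]
force: [-1.5, -0.7, 1.6]
finger_gap: 0.0509
t 30.23 tcp [ 0.5445 -0.1309  0.0774] jawyaw 123.8 gap 50.9 F [-1.5 -0.7  1.6] j1,j6 [-0.37 -0.96]
turn [0. 0. 0.] alt [-180.   -0.    0.] shift [ 0.1  0.2 -0.5] rows>= 0.0
```

The load has shifted from −1.8 to +1.6 N at the expected height, so the jar is down. I release it, rise and back off toward the robot so both cameras see everything.

```bash
python3 -m handwheel '[[[0,0,0],[0,0,0],60],[[0,0,0],[0,0,0],100],[[0,0,0],[0,0,0],100],[[0,0,0],[0,0,0],100],[[0,0,0],[-30,0,0],100],[[0,0,0],[-80,0,0],100],[[0,0,0],[-130,0,0],100],[[0,0,0],[-160,0,0],100]]'; python3 go.py .33 0.03 .30
```

```text
time: 31.22
tcp_pos: [0.5454, -0.1313, 0.2403]
orientation: [0.678, -0.206, 0.675, 0.205]
force: [0.1, -0.3, 0.6]
finger_gap: 0.0854
t 31.23 tcp [ 0.5454 -0.1313  0.2403] jawyaw 123.8 gap 85.4 F [ 0.1 -0.3  0.6] j1,j6 [-0.37 -0.96]
turn [0.  0.1 0.2] alt [-180.    -0.3    0.2] shift [-60.7 253.6 -89.2] rows>= 4.4
```

```bash
python3 -m handwheel '[[[0,0,0],[-15,40,-14],100],[[0,0,0],[-30,85,-30],100],[[0,0,0],[-40,130,-46],100],[[0,0,0],[-50,175,-62],100],[[0,0,0],[-58,220,-78],100],[[0,0,0],[-60,250,-88],100],[[0,0,0],[-60,253,-89],100],[[0,0,0],[-60,253,-89],100]]'
python3 - <<'E'
from h import *
for n in('scene','top'): cv2.imwrite(f'pics/{n}9.png',ctrl.camera(n))
E
```

```text
time: 32.22
tcp_pos: [0.3311, 0.0294, 0.2995]
orientation: [0.678, -0.207, 0.675, 0.205]
force: [0.2, -0.7, 0.3]
finger_gap: 0.0857
```

View pics/scene9.png

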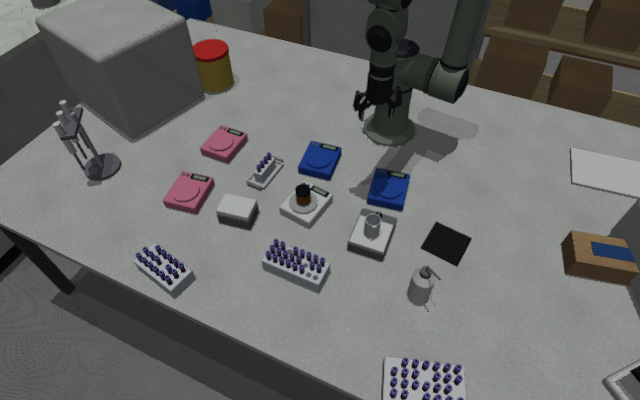

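View pics/top9.png

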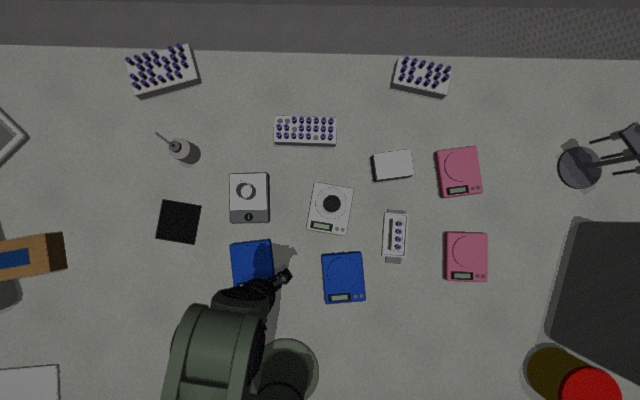

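Everything is at its station in the top view: beaker (246,190), jar (332,204) and rack (398,235). The bystanders look unmoved. I measure the results in numbers.

```bash
sed -i "s#pics/top0.png#pics/top9.png#" m.py
python3 - <<'E'
from m import *
for c in comps(g<45,(318,190,348,220),40):
    (cx,cy),r=cv2.minEnclosingCircle(c); p=cast('top',[[cx,cy]],.11)[0]; print('jar',cx,cy,r,p,'off pan mm',np.hypot(*(p[:2]-[.544,-.131]))*1000)
cc=[]
for c in comps((hsv[...,0]>108)&(hsv[...,0]<140)&(hsv[...,1]>70),(385,210,412,262),4): cc.append(cv2.minEnclosingCircle(c)[0])
P=cast('top',cc,.082); print('rack n',len(cc),P.mean(0),'off',np.hypot(*(P.mean(0)[:2]-[.4464,-.3415]))*1000,'span',np.linalg.norm(P[0]-P[-1]),'yaw',np.degrees(np.arctan2(*(P[-1]-P[0])[1::-1]))%180,'dock 176.7')
m=(g<108); m=comps(m,(234,178,260,204),1); q=np.vstack(m); e=cv2.minEnclosingCircle(q); 
print('beaker ring',e,[cv2.boundingRect(c) for c in m]); p=cast('top',[e[0]],.124)[0]; print(p,'off',np.hypot(*(p[:2]-[.5735,.1299]))*1000)
d=cv2.absdiff(im,cv2.imread('pics/top0.png')).max(2)
for n,b in(('sample',(270,110,340,150)),('tip',(368,145,418,185)),('bottle',(150,125,205,170))): print(n,'changed px',(d[b[1]:b[3],b[0]:b[2]]>40).sum())
a=cv2.resize(im[160:230,215:285],None,fx=5.5,fy=5.5,interpolation=cv2.INTER_CUBIC)
s=cv2.imread('pics/scene9.png'); b=cv2.resize(s[195:265,335:405],None,fx=5.5,fy=5.5,interpolation=cv2.INTER_CUBIC)
for n,v,o in(('top',a,(215,160)),('scene',b,(335,195))):
    for k in np.linspace(0,2*np.pi,30,endpoint=False):
        u=proj(n,[.5743+.025*np.cos(k),.1297+.025*np.sin(k),.124])[0]; cv2.circle(v,tuple(np.int32((u-o+.5)*5.5)),1,(0,0,255),-1)
cv2.imwrite('pics/fin.png',cv2.convertScaleAbs(np.hstack([a,b]),alpha=1.3))
E
```

```text
jar 331.3169860839844 203.0620880126953 8.309466361999512 [ 0.5393 -0.1309  0.11  ] off pan mm 4.728055516635369
rack n 4 [ 0.4475 -0.3384  0.082 ] off 3.250139352328384 span 0.07325318680012503 yaw 177.07680351528205 dock 176.7
beaker ring ((245.5, 191.0), 9.962529182434082) [(236, 183, 20, 17)]
[0.5685 0.1237 0.124 ] off 7.981466880129731
sample changed px 0
tip changed px 0
bottle changed px 0
```

View pics/fin.png

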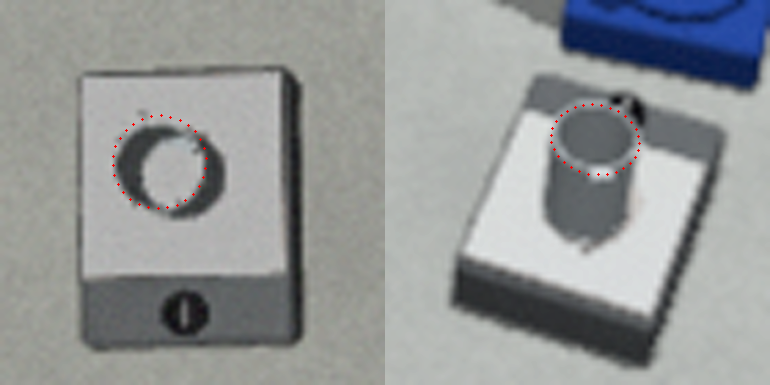

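The rim lies on the predicted circle in both views, at (160,162) and (596,140). The 8 mm "ring" offset came from the dark side wall being counted in. The plate is now bare enough for one last check of its centre.

Run:
```python
from m import *
b=cv2.cvtColor(cv2.bilateralFilter(im,5,40,3),cv2.COLOR_BGR2GRAY)
for t in(122,127):
  m=cv2.morphologyEx((b>t).astype(np.uint8),cv2.MORPH_OPEN,np.ones((3,3)))>0
  for c in comps(m,(222,165,275,215),300):
    q=rep('plate',c,.054); print('beaker off mm',np.hypot(*(q.mean(0)-[.5743,.1297]))*1000)
```

```text
plate ctr [0.5735 0.1299] sides [113.2239 113.4854] long-axis yaw 1.7397556651265802
beaker off mm 0.8022501141938139
plate ctr [0.5719 0.1298] sides [113.2085 110.3179] long-axis yaw 91.36521190632747
beaker off mm 2.3715719661062926
```

Run:
```python
from cell import ctrl
print(ctrl.get_obs()['time']); print(ctrl.finish_job())
```

```text
32.325
the job is handed in; nothing more can be done
None
```

The beaker is on the stirrer plate, the jar on the balance pan and the tube rack in the tray. I handed the job in at 32.3 s. The order was jar to mat, rack to tray, beaker to stirrer, jar to balance.

| Item | Offset from centre in the last check | Limit |
|---|---|---|
| Beaker on plate | about 1–2 mm (from the release pose) | 15 mm |
| Jar on pan | about 5 mm | 15 mm |
| Rack in tray | about 3 mm, within about 0.4° of the tray's axis | 26 mm, 0.4 rad |

- **Upright and clear:** All three items look upright in the pictures, and the gripper is open and well away from them.
- **Bystanders:** The sample rack, tip box and wash bottle show no changed pixels in the top view.
- **One check disagreed:** An automatic ring fit put the beaker 8 mm off. It had counted the dark side wall. The rim lies on the circle predicted from the release pose in both views, so I trust the smaller figure.

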